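# Tip the offcuts into the scrap drawer and shut it

## Task

Pick up the wooden scoop by its red handle and tip all three offcuts out of it into the open drawer of the chest, then stand the empty scoop upright on the bench. Push the drawer fully home, past its catch, so that it stays shut with the offcuts inside. Leave everything else on the bench and the chest where it stands.

Things in the scene. Friction and masses are not known exactly. Their poses are not given: they have to be found in the camera images.
- chest: Low dark wooden chest, 260 deep (its x) x 220 wide (its y) x 130 mm high, fixed to the bench, with one drawer that opens towards its -x side (roughly towards the robot). Origin at the centre of its underside, z up. The front edge of its top lies 115 mm from the origin along -x; its top is closed.
- chest_drawer0 (a joint): How far the chest's drawer stands open, in m: 0 = fully home, about 0.125 to 0.17 at the start. It slides along the chest's x axis with about 1 N of friction; a ball catch resists over the last 14 mm (about 7 N at most), gives way at about 6 mm, and then holds the drawer home at 0.
- chest_drawer0_handle (a point): Middle of the brass bar handle on the drawer's pale wooden front; moves with the drawer; axes as the chest's. The bar is level, 110 mm long along y, 11 mm thick, its axis 92 mm above the bench and 35 mm in front (-x) of the drawer's front face. The front panel is 15 mm thick, 214 mm wide and reaches from 16 mm to 119 mm above the bench.
- drawer_in (a point): Centre of the drawer's inner floor, 22 mm above the bench; moves with the drawer; axes as the chest's. The inside is 215 mm along x, 176 mm along y, with walls 6 mm thick rising 86 mm above this floor. The handle point lies 163.5 mm along -x from it. Only the part that is pulled out of the chest is open above. Offcuts left below the walls' tops pass under the chest's top.
- scoop: Pale wooden offcut scoop with a red bar handle over its middle, loose, 0.25 to 0.4 kg: 130 mm along x, 110 mm along y, floor 6 mm thick, walls 6 mm thick and 51 mm high on the +x side and 45 mm on the +y and -y sides; the -x side is fully open and has no lip; it may face any way at the start. Origin at the centre of its underside, z up. Keep it level while it is loaded.
- scoop_grip (a point): Middle of the scoop's red handle bar, 118 mm above the scoop's underside and over its origin; axes as the scoop's. The bar runs along y, 98 mm clear between its posts, 16 mm thick along x and 24 mm high.
- scoop_lip (a point): Middle of the scoop's open edge: 65 mm along -x from the scoop's origin, at the height of the top of its floor (6 mm).
- glue: White glue bottle with a red cap, standing in front of the drawer, to one side of it: 50 mm diameter, 150 mm high. Origin at the centre of its underside, z up. To be left alone.
- mallet: Carver's round wooden mallet standing on its head, in front of the drawer, to the other side of it: head 72 mm diameter and 80 mm high, handle on top to 165 mm. Origin at the centre of its underside, z up. To be left alone.
- blanks: Stack of wooden blanks, 106 x 136 mm, 58 mm high. Origin at the centre of its underside, z up. To be left alone.
- gouges: Blue ceramic cup, 76 mm diameter, with gouges standing in it, 200 mm high in all. Origin at the centre of its underside, z up. To be left alone.
- printblock: Carved wooden printing block with black lines, 100 mm along x, 160 mm along y, 24 mm high. Origin at the centre of its underside, z up. To be left alone.
- inkjar: Glass ink jar with a black lid, 54 mm diameter, 55 mm high, standing on top of the chest, from its middle to 60 mm off to one side. Origin at the centre of its underside, z up. To be left alone.
- offcut1_mid (a point): Centre of a dark brown wooden offcut, a block 30 x 62 x 26 mm (its x, y, z), about 40 g; at the start it lies loose in the scoop, its long side along the scoop's y, centred near the open side.
- offcut2_mid (a point): Centre of a planked wooden offcut, a block 30 x 62 x 26 mm (its x, y, z), about 40 g; at the start it lies loose in the scoop, its long side along the scoop's y, centred in the middle.
- offcut3_mid (a point): Centre of a mid brown wooden offcut, a block 30 x 62 x 26 mm (its x, y, z), about 40 g; at the start it lies loose in the scoop, its long side along the scoop's y, centred near the back wall.

How it is judged:
On the way, in this order (a step that is already met when the one before it is completed fails the run):
1. the scoop is tipped (more than 0.4 rad from level) (angle between scoop's own z axis and vertical above 0.4 rad), for 0.05 s.
2. all three offcuts are in the drawer (x of offcut1_mid in the frame of drawer_in between -0.11 and 0.11 m and y of offcut1_mid in the frame of drawer_in between -0.09 and 0.09 m and z of offcut1_mid in the frame of drawer_in between 0 and 0.09 m and x of offcut2_mid in the frame of drawer_in between -0.11 and 0.11 m and y of offcut2_mid in the frame of drawer_in between -0.09 and 0.09 m and z of offcut2_mid in the frame of drawer_in between 0 and 0.09 m and x of offcut3_mid in the frame of drawer_in between -0.11 and 0.11 m and y of offcut3_mid in the frame of drawer_in between -0.09 and 0.09 m and z of offcut3_mid in the frame of drawer_in between 0 and 0.09 m), for 0.2 s.
At the end, for the whole second after the job is handed in: Drawer home (open by less than 4 mm); the centres of all three offcuts inside it (within 110 mm in x, 90 mm in y and 0 to 90 mm above drawer_in); the scoop at rest on the bench, upright within 0.08 rad, its underside under 8 mm up (all of step 2 and value of joint chest_drawer0 below 0.004 m and angle between scoop's own z axis and vertical below 0.08 rad and height (world z) of scoop between -0.005 and 0.008 m and linear speed of scoop below 0.02 m/s); the robot touches nothing.
It fails at once if the glue bottle is knocked over or shifted more than 30 mm (distance of glue from where it was at the start of the episode above 0.03 m or angle between glue's own z axis and vertical above 0.4 rad).
It fails at once if the mallet is knocked over or shifted more than 30 mm (distance of mallet from where it was at the start of the episode above 0.03 m or angle between mallet's own z axis and vertical above 0.4 rad).
It fails at once if the cup of gouges or the ink jar is knocked over or shifted more than 30 mm (distance of any of gouges, inkjar from where it was at the start of the episode above 0.03 m or angle between any of gouges, inkjar's own z axis and vertical above 0.4 rad).
It fails at once if the stack of blanks or the printing block is knocked over or shifted more than 30 mm (distance of any of blanks, printblock from where it was at the start of the episode above 0.03 m or angle between any of blanks, printblock's own z axis and vertical above 0.4 rad).
It also fails if it takes over 72 s, if anything falls off the work surface, if the arm or the gripper's body presses on something with over 40 N, if the wrist force passes 120 N, or if a joint passes its speed limit or range.

## Robot

A 6-joint arm with a two-finger parallel gripper is mounted at the origin on the work surface. World frame = base frame: x ahead of the robot, y to its left, z up, the work surface at z = 0. Lengths are in m, angles in rad, forces in N, time in s.
With the tool pointing down it reaches from about 0.275 to 0.75 m from the base axis. Payload 10.2 kg.
Tool frame: the origin (TCP) lies on the centre line of the jaws, within the pads' length; the fingertips stand 11 mm ahead of it and the grasp point (between the pads) lies 8 mm behind it; z points along the fingers, y is the line along which they close (so a half turn about z gives the same grasp; the last joint's range is limited). The gripper opens to 85 mm and grips with 20 to 120 N. Pads are 22 mm wide; open, the fingers measure 114 mm over their backs; the gripper's body (76 mm by 85 mm) begins 54 mm behind the grasp point. The pads swing forward as they close: fully open they stand 13 mm farther back than shut.
Start: joints at [-1.475, 0.313, 1.498, -0, 1.331, -0.223], TCP at [0.165, -0.499, 0.206] pointing down, gripper open.
Joint ranges: [-2.94, 2.94], [-0.97, 2.17], [0.19, 2.56], [-1.23, 4.37], [0.02, 3.11], [-2.88, 2.88]. Speed limits (rad/s): [2.39, 2.39, 3.01, 3.14, 3.14, 3.14].

## Interface

Orientations are given as a rotation vector (axis times angle).
In Python, from station import observe, read_camera, get_calibration, sign_off, boxes_of, masks_of gives the robot as it stands.
- The arm moves only by the tool move_arm, never from a script. Its argument "commands" is a list of rows, each a list of 7 numbers: the turn, a rotation vector about the tool's x, y, z in rad, then the shift along the tool's x, y, z in m, then the opening in per cent of the stroke, from 0 (shut) to 100 (fully open). In form: [[wx, wy, wz, tx, ty, tz, grip], ...]. A call has 1 to 8 rows; each row shifts and turns the commanded pose from where the row before left it, along the tool's axes as they then stand; what a row does not reach is not made up. A row lasts 1/8 s, in which the tool goes at most 62.5 mm and 10.7 degrees, less where a joint would pass 70% of its speed; a pose out of reach is approached as far as the arm can. A call is refused whole if a number of a shift passes 0.0625 or a number of a turn 0.188, either way. A call with a gripper value outside its range is refused whole. The fingers move at their own pace and stop on an object; the grip force is fixed at half the most. Time passes only in rows, so rows that do not move let the fingers close. It gives the time, the measured TCP pose, the force, the opening and the grip force at its end, in the units of the state.
- observe(): the state, without advancing time (a new reading comes with each control period).
- read_camera(name): name is "side" or "top"; returns the picture (480x640x3 uint8, red, green, blue); there is no depth.
- get_calibration(name): a dict with "intrinsics" (3x3 intrinsics, pixels), "eye" and "rotation" of the camera in the world. Camera axes: x right, y down, z forward; pixel columns grow to the right and rows downward; lengths in m; the calibration is good to about 2 mm. A picture is of the moment at which its call begins. get_calibration takes no time and is no camera call.
- sign_off(): hands the job in; it is judged then, once.
Trained networks look in the newest picture that a camera, given by its name, has taken for a name from the list of things; names that differ only in an ending like _2 or _b are one class to them, and where a whole thing is asked for, a point or a joint stands for the part that bears it (a point fixed in the world has none). Each returns a list of dicts, best first, with "confidence" (0 to 1); they miss things now and then, are a little off and sometimes report something else, mostly with a low value. They report only what shows in the picture. A call takes as long as a camera call.
- boxes_of(camera, query): "box" ([left, top, right, bottom] as shares, 0 to 1, of the picture: columns of its width, rows of its height, round what is visible of it).
- masks_of(camera, query): "mask" (480x640 bool, what is visible of it) and "box" ([left, top, right, bottom] as shares, 0 to 1, of the picture: columns of its width, rows of its height, round what is visible of it).
The state is a dict: "t": time; "qpos": joint angles; "joint_vel": joint speeds; "joint_torque": joint torques, N m; "eef_pos": TCP position; "ee_rot": TCP orientation; "ft_force": force on the tool from outside, world axes, zero at the start; "moment": the same for the moment, N m; "opening": opening from 0.0 (shut) to 1.0 (fully open); "gripper_force": force on a finger pad.
Only numpy, scipy, OpenCV 4.12 (cv2) and the standard library are available. Lean on these libraries where they do the work, as an engineer would, in place of code of your own. Each camera call takes 0.05 s, during which the arm holds its last target. There are 200 camera calls.

## Working session

There is one attempt and no reset: what is moved stays moved. The work goes in short steps, Python scripts to look and compute and a tool call to move; the robot and the scene stay as the last step left them, time stands still between calls to the robot, and variables do not carry over. Pictures are saved under pics/ and viewed, at most 10 in all, crops included, and the job is handed in when it is done.

Besides the shell and the picture viewer there is one more tool, called after "Call:" as name([rows], argument=value, ...), one row to a line, values as JSON. move_arm: Moves the arm, as the interface text tells. Its arguments: {"type":"object","properties":{"commands":{"type":"array","items":{"type":"array","items":{"type":"number"}}}},"required":["commands"]}

```bash
mkdir -p pics; ls; python3 - <<'E'
from station import *
import cv2
for n in ("side","top"):
    im=read_camera(n); cv2.imwrite(f"pics/{n}0.png",im[:,:,::-1])
    c=get_calibration(n); print(n,c)
s=observe(); print({k:s[k] for k in("t","eef_pos","ee_rot","opening")})
E
```

```text
pics
side {'intrinsics': array([[453.99874236,   0.        , 319.27848418],
       [  0.        , 453.99874236, 233.16342595],
       [  0.        ,   0.        ,   1.        ]]), 'eye': array([ 0.53659354, -0.63199133,  0.79261751]), 'rotation': array([-2.38058051,  0.07558123, -0.04695892])}
top {'intrinsics': array([[606.33975901,   0.        , 308.29786498],
       [  0.        , 606.33975901, 239.69121294],
       [  0.        ,   0.        ,   1.        ]]), 'eye': array([0.37102437, 0.02422659, 1.31346826]), 'rotation': array([-2.10947733,  2.15410251, -0.19666188])}
{'t': 0.1, 'eef_pos': array([ 0.16451548, -0.49828573,  0.20548854]), 'ee_rot': array([-3.10061925e+00, -4.98447793e-01, -1.62820330e-04]), 'opening': 0.9990971766040646}
```

View pics/top0.png

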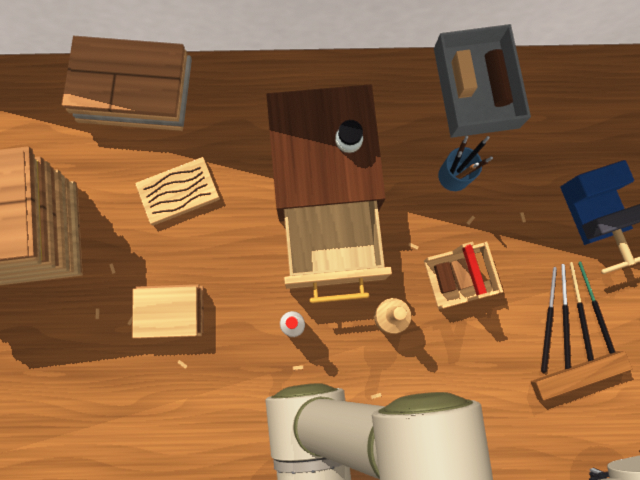

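View pics/side0.png

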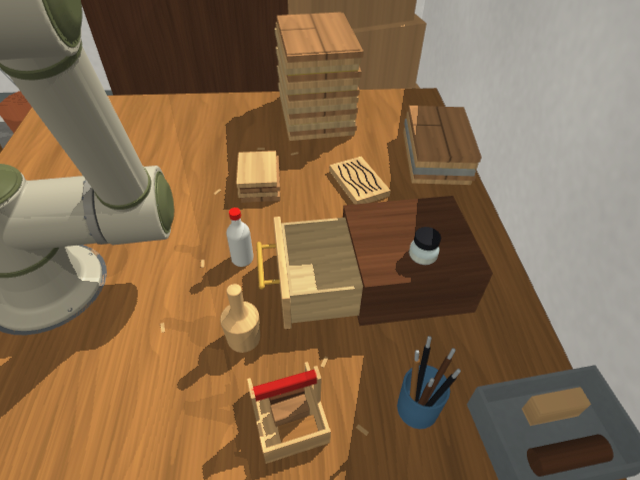

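```bash
cat > h.py <<'E'
import numpy as np, cv2
from scipy.spatial.transform import Rotation as R
from station import *
def proj(n,P):
    c=get_calibration(n); r=R.from_rotvec(c["rotation"]).as_matrix()
    q=(np.atleast_2d(P)-c["eye"])@r; q=q@c["intrinsics"].T
    return q[:,:2]/q[:,2:]
def ray(n,uv,z):
    c=get_calibration(n); r=R.from_rotvec(c["rotation"]).as_matrix()
    d=r@np.linalg.solve(c["intrinsics"],[uv[0],uv[1],1]); e=c["eye"]
    return e+d*(z-e[2])/d[2]
E
python3 - <<'E'
from h import *
np.set_printoptions(precision=4,suppress=True)
for n in("top","side"):
    im=read_camera(n)
    a=(420,230,100,85) if n=="top" else (235,355,110,115)
    x,y,w,h=a
    cv2.imwrite(f"pics/crop_{n}.png",cv2.resize(im[y:y+h,x:x+w,::-1],None,fx=5,fy=5,interpolation=cv2.INTER_CUBIC))
    print(n,proj(n,[[0,0,0],[.5,0,0]]))
    for q in("scoop","scoop_grip","glue","mallet","chest","chest_drawer0_handle","inkjar","gouges"):
        for b in masks_of(n,q)[:1]:
            m=b["mask"]; ys,xs=np.nonzero(m)
            print(q,round(b["confidence"],2),np.array(b["box"])*[640,480,640,480],xs.mean(),ys.mean())
for z,uv in((.15,(292,323)),(.165,(399,313)),(.092,(311,299)),(.092,(368,295)),(.119,(285,282)),(.119,(390,275)),(.13,(277,219)),(.13,(384,204)),(.13,(267,94)),(.13,(373,86))): print(z,uv,ray("top",uv,z))
hsv=cv2.cvtColor(read_camera("top"),cv2.COLOR_RGB2HSV)
m=(((hsv[...,0]<6)|(hsv[...,0]>174))&(hsv[...,1]>200)&(hsv[...,2]>110)).astype(np.uint8)
m[:, :430]=0;m[:230]=0;m[310:]=0;m[:,510:]=0
print(cv2.minAreaRect(np.argwhere(m)[:,::-1].astype(np.float32)))
E
```

```text
top [[320.8939 534.0719]
 [315.1251 287.6259]]
scoop 0.74 [423.232 240.096 501.696 307.296] 464.9495033112583 274.7851821192053
scoop_grip 0.74 [425.024 242.016 505.088 309.024] 465.111155859847 274.6552557390254
glue 0.81 [282.368 311.904 305.792 337.92 ] 292.4381818181818 323.32545454545453
mallet 0.98 [376.192 298.176 409.088 331.2  ] 392.0908193484699 315.49654491609084
chest 0.63 [261.312  83.088 391.168 303.984] 327.7011230346893 187.72957324681806
chest_drawer0_handle 0.9 [285.696 201.408 387.584 302.4  ] 334.3761490996096 247.04294169500062
inkjar 0.86 [337.024 121.2   365.184 149.904] 349.4809052333805 135.7807637906648
gouges 0.81 [439.296 134.4   490.304 190.8  ] 462.02933673469386 166.09757653061226
side [[ 46.426  284.6398]
 [279.0051 273.9353]]
scoop 0.95 [248.32  363.6   329.984 465.12 ] 289.3173076923077 413.9258241758242
scoop_grip 0.75 [248.576 361.92  330.688 461.712] 288.8787210584344 414.0460308710033
glue 0.58 [229.184 210.384 252.928 267.504] 238.97251184834124 240.19336492890994
mallet 0.63 [219.008 285.216 260.672 355.488] 239.8647497337593 321.73961661341855
chest 0.63 [258.816 196.08  493.568 328.608] 377.39146858301086 264.34005896443705
chest_drawer0_handle 0.83 [258.88  217.2   361.792 329.28 ] 314.13708601237414 270.441586800922
inkjar 0.93 [410.112 226.32  440.192 264.72 ] 425.24284077892327 245.79037800687286
gouges 0.94 [398.4  342.   460.48 428.88] 425.0916535433071 390.6913385826772
0.15 (292, 323) [0.4188 0.0483 0.15  ]
0.165 (399, 313) [ 0.4326 -0.1539  0.165 ]
0.092 (311, 299) [0.4682 0.0105 0.092 ]
0.092 (368, 295) [ 0.4739 -0.1045  0.092 ]
0.119 (285, 282) [0.5007 0.0615 0.119 ]
0.119 (390, 275) [ 0.5103 -0.1468  0.119 ]
0.13 (277, 219) [0.6259 0.0752 0.13  ]
0.13 (384, 204) [ 0.6523 -0.1396  0.13  ]
0.13 (267, 94) [0.8909 0.0927 0.13  ]
0.13 (373, 86) [ 0.9044 -0.1277  0.13  ]
((474.110107421875, 269.36700439453125), (49.61540222167969, 9.961392402648926), 73.3007583618164)
```

View pics/crop_top.png

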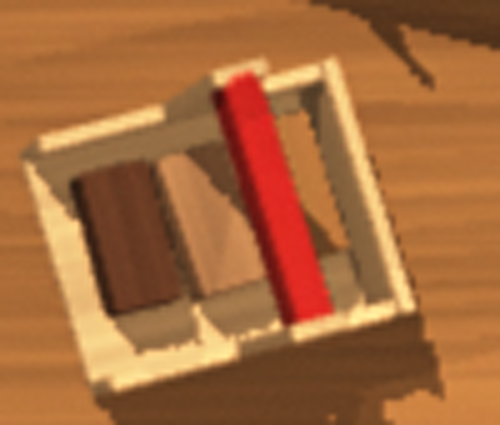

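View pics/crop_side.png

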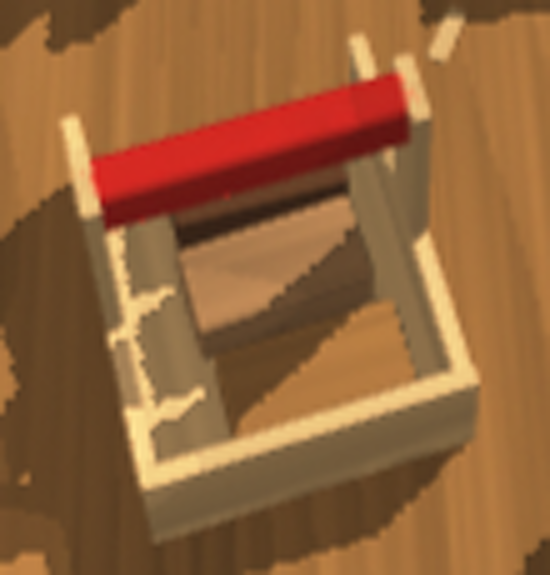

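```bash
python3 - <<'E'
from h import *
from scipy.optimize import least_squares as ls
np.set_printoptions(precision=4,suppress=True)
mm=1e-3
S=[("top",(65,55,51),(486,242)),("top",(65,-55,51),(502.4,291.6)),("top",(-65,55,45),(425,261)),("top",(-65,-55,45),(439.6,308)),
("top",(0,49,130),(467,245.6)),("top",(0,-49,130),(482,293.6)),
("side",(65,-55,51),(265,452.4)),("side",(65,55,51),(330,432)),("side",(65,-55,0),(267,463)),
("side",(-8,-49,130),(253.6,387)),("side",(-8,49,130),(315,369.6)),("side",(8,-49,106),(256,400)),("side",(8,49,106),(317,382))]
def fit(S,p0,shift=lambda p,l:l):
    def f(p):
        r=[]
        for n,l,uv in S:
            l=shift(p,np.array(l)*mm); c,s=np.cos(p[2]),np.sin(p[2])
            w=[p[0]+c*l[0]-s*l[1],p[1]+s*l[0]+c*l[1],l[2]]
            r+=list(proj(n,w)[0]-uv)
        return np.array(r)
    o=ls(f,p0,loss="soft_l1",f_scale=2); print(o.x,np.degrees(o.x[2])); print(f(o.x).reshape(-1,2).round(1).tolist()); return o.x
fit(S,[.55,-.3,-1.3])
# chest: p=x,y,yaw,open ; drawer pts flagged by z<=119
C=[("top",(-115,110,130),(277,219)),("top",(-115,-110,130),(384,204)),("top",(130,110,130),(267,94)),("top",(130,-110,130),(373,86)),
("top",(-163.5,55,92.1),(311,299)),("top",(-163.5,-55,92.1),(368,295)),("top",(-128.5,107,119.1),(285,284)),("top",(-128.5,-107,119.1),(391,276)),
("side",(-115,-110,130),(357,320)),("side",(-115,110,130),(345,204)),("side",(-128.5,-107,119.1),(284,324)),("side",(-128.5,107,119.1),(276,220))]
fit(C,[.76,-.03,.05,.13],lambda p,l:l-np.array([p[3] if l[2]in(.0921,.1191) else 0,0,0]))
E
```

```text
[ 0.5149 -0.313  -1.3301] -76.21089026016168
[[-0.0, 0.1], [-0.1, 0.7], [1.7, -2.7], [2.5, 0.7], [0.4, 0.9], [0.6, 0.7], [-0.8, -0.4], [1.7, -1.9], [-0.4, -0.4], [-0.2, -2.1], [-0.3, -2.5], [1.0, 1.3], [0.6, 1.2]]
[ 0.7617 -0.0274  0.0679  0.1285] 3.8881238361848967
[[0.2, -6.7], [2.6, -1.1], [0.7, 3.2], [0.4, 2.5], [1.4, 0.8], [-1.2, -0.1], [-0.2, -0.7], [1.4, -2.2], [4.4, -31.9], [-4.1, 1.6], [-0.8, -25.6], [-1.1, -4.0]]
```

Call:
move_arm([
  [0,0,0,0.049,-0.0083,0,100],
  [0,0,0,0.049,-0.0083,0,100],
  [0,0,0,0.049,-0.0083,0,100],
  [0,0,0,0.049,-0.0083,0,100],
  [0,0,0,0.049,-0.0083,0,100],
  [0,0,0,0.049,-0.0083,0,100],
  [0,0,0,0.049,-0.0083,0,100],
  [0,0,0.0785,0.049,-0.0083,0,100],
])

```text
t: 2.05
eef_pos: [0.5174, -0.3117, 0.206]
ee_rot: [3.119, 0.374, 0.0]
ft_force: [0.6, -0.2, -0.9]
opening: 1.0
gripper_force: 0.0
```

```bash
cat >> h.py <<'E'
def go(p,tx=None,tilt=0):
    "remaining shift/turn in tool axes to TCP p with tool x yaw tx (deg), tool down then turned about its x by tilt"
    s=observe(); r=R.from_rotvec(s["ee_rot"]); print("t",round(s["t"],2),"pos",s["eef_pos"].round(4),"op",round(s["opening"],3))
    t=np.radians(tx); c,n=np.cos(t),np.sin(t)
    g=R.from_matrix(np.array([[c,n,0],[n,-c,0],[0,0,-1]]))*R.from_rotvec([tilt,0,0])
    print("shift",r.inv().apply(np.array(p)-s["eef_pos"]).round(4),"turn",(r.inv()*g).as_rotvec().round(4))
E
python3 - <<'E'
from h import *
im=read_camera("side"); cv2.imwrite("pics/s1.png",cv2.resize(im[300:480,160:400,::-1],None,fx=3,fy=3,interpolation=cv2.INTER_CUBIC))
go([.515,-.313,.112],13.8)
E
```

```text
t 2.1 pos [ 0.5212 -0.3084  0.2056] op 1.002
shift [-0.0073  0.0031  0.0936] turn [-0.0009 -0.0021 -0.0026]
```

View pics/s1.png

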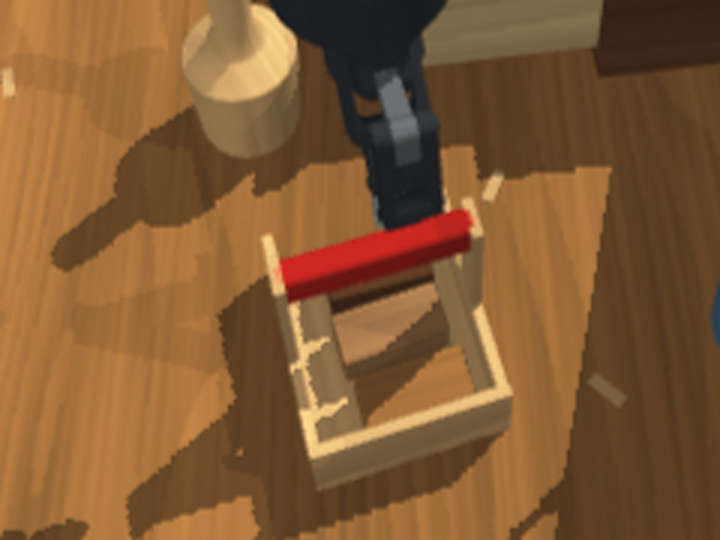

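Call:
move_arm([
  [0,0,0,-0.007,0.003,0.02,100],
  [0,0,0,0,0,0.03,100],
  [0,0,0,0,0,0.03,100],
  [0,0,0,0,0,0.013,100],
  [0,0,0,0,0,0,100],
])

```text
t: 2.72
eef_pos: [0.5098, -0.3172, 0.1128]
ee_rot: [-3.118, -0.376, 0.001]
ft_force: [0.3, -0.1, 0.6]
opening: 0.998
gripper_force: 0.0
```

```bash
python3 - <<'E'
from h import *
im=read_camera("top"); cv2.imwrite("pics/t1.png",cv2.resize(im[220:330,400:540,::-1],None,fx=5,fy=5,interpolation=cv2.INTER_CUBIC))
go([.515,-.313,.112],13.8)
E
```

```text
t 2.77 pos [ 0.5102 -0.3175  0.1138] op 1.0
shift [ 0.0058 -0.0032  0.0018] turn [ 0.0008 -0.0005 -0.0005]
```

View pics/t1.png

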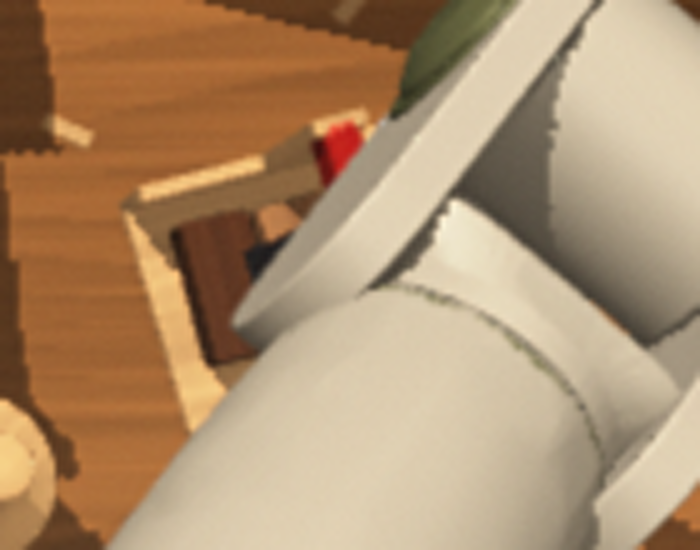

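Call:
move_arm([
  [0,0,0,0.004,-0.002,0.001,100],
  [0,0,0,0,0,0,0],
  [0,0,0,0,0,0,0],
  [0,0,0,0,0,0,0],
  [0,0,0,0,0,0,0],
  [0,0,0,0,0,0,0],
  [0,0,0,0,0,0,0],
  [0,0,0,0,0,0,0],
])

```text
t: 3.78
eef_pos: [0.5133, -0.3143, 0.112]
ee_rot: [-3.119, -0.377, 0.0]
ft_force: [-0.4, -0.3, -0.3]
opening: 0.004
gripper_force: 0.0
```

```bash
python3 - <<'E'
from h import *
im=read_camera("side"); cv2.imwrite("pics/s2.png",cv2.resize(im[300:480,160:400,::-1],None,fx=3,fy=3,interpolation=cv2.INTER_CUBIC))
go([.515,-.313,.112],13.8)
print(proj("side",[.515,-.313,.130]),proj("side",[.513,-.314,.101]))
E
```

```text
t 3.83 pos [ 0.5133 -0.3143  0.112 ] op 0.002
shift [ 0.002  -0.0009  0.    ] turn [ 0.      0.     -0.0006]
[[285.87137357 380.57828041]] [[285.37106187 389.56912595]]
```

View pics/s2.png

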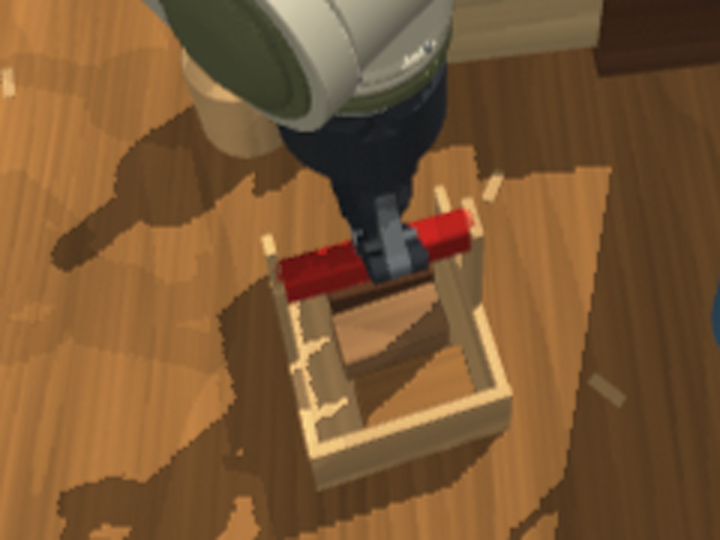

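Call:
move_arm([
  [0,0,0,0,0,-0.01,0],
  [0,0,0,0,0,-0.015,0],
  [0,0,0,0,0,0,0],
  [0,0,0,0,0,0,0],
])

```text
t: 4.32
eef_pos: [0.5132, -0.3143, 0.137]
ee_rot: [-3.119, -0.376, 0.0]
ft_force: [-0.6, -0.2, -0.4]
opening: -0.002
gripper_force: 0.0
```

```bash
python3 - <<'E'
from h import *
im=read_camera("side"); cv2.imwrite("pics/s3.png",cv2.resize(im[300:480,160:400,::-1],None,fx=3,fy=3,interpolation=cv2.INTER_CUBIC))
s=observe(); print(s["ft_force"],s["moment"],s["opening"],s["gripper_force"],s["eef_pos"])
b=cv2.imread("pics/s2.png"); a=cv2.imread("pics/s3.png")
print([np.abs(a[y:y+30,x:x+30].astype(int)-b[y:y+30,x:x+30]).mean().round(1) for x,y in((300,440),(480,380),(450,220),(300,260))])
E
```

```text
[-0.74328555 -0.21833527  0.22992846] [0.03269349 0.01631024 0.01768357] -0.0001589709746581138 0.0 [ 0.51316421 -0.31419473  0.13672192]
[np.float64(0.8), np.float64(0.8), np.float64(1.1), np.float64(13.5)]
```

View pics/s3.png

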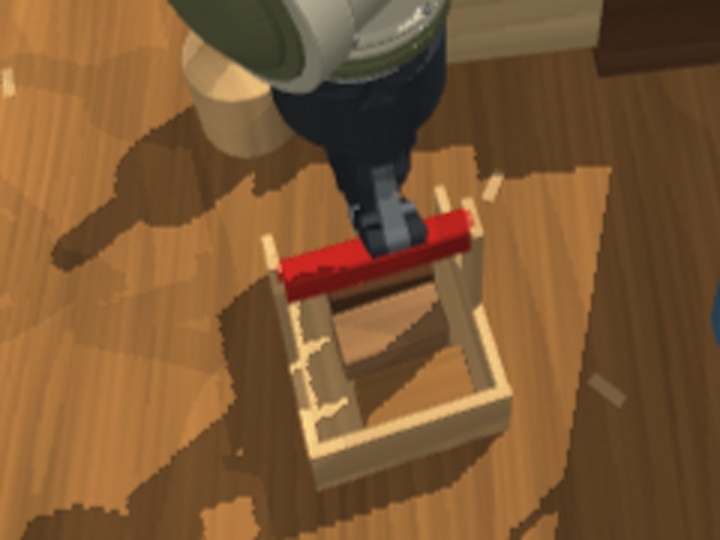

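```bash
python3 - <<'E'
from h import *
np.set_printoptions(precision=1,suppress=True)
def pt(p,lx,ly,lz,yaw=13.8):
    t=np.radians(yaw);c,n=np.cos(t),np.sin(t)
    return np.array(p)+np.array([c*lx+n*ly,n*lx-c*ly,-lz])
for name,p,ly,lz in(("s1 open",(.5174,-.3117,.206),.057,-.002),("s2",(.5133,-.3143,.112),.0145,.011),("s3",(.5132,-.3143,.137),.0145,.011)):
    print(name,(proj("side",[pt(p,s*.011,ly,lz) for s in(-1,1)])-[160,300])*3)
E
```

```text
s1 open [[384.7 282.3]
 [432.4 268. ]]
s2 [[363.3 301. ]
 [404.2 288.7]]
s3 [[360.7 280.1]
 [402.7 267.6]]
```

Call:
move_arm([
  [0,0,0,0,0,-0.03,100],
  [0,0,0,0,0,0,100],
  [0,0,0,0,0,0,100],
  [0,0,0,0,0,0,100],
  [0,0,0,0,0,0.03,100],
  [0,0,0,0,0,0.025,100],
  [0,0,0,0,0,0.02,100],
  [0,0,0,0,0,0,100],
])

```text
t: 5.38
eef_pos: [0.5125, -0.3136, 0.0902]
ee_rot: [-3.116, -0.376, 0.004]
ft_force: [-0.4, 0.2, -0.1]
opening: 0.999
gripper_force: 0.0
```

Call:
move_arm([
  [0,0,0,0,0,0,0],
  [0,0,0,0,0,0,0],
  [0,0,0,0,0,0,0],
  [0,0,0,0,0,0,0],
  [0,0,0,0,0,0,0],
  [0,0,0,0,0,0,0],
])

```text
t: 6.12
eef_pos: [0.5133, -0.314, 0.0923]
ee_rot: [-3.118, -0.377, 0.0]
ft_force: [-3.0, 4.4, 5.2]
opening: 0.168
gripper_force: 59.6
```

Call:
move_arm([
  [0,0,0,0,0,0,60],
  [0,0,0,0,0,0,60],
  [0,0,0,0,0,0.006,60],
  [0,0,0,0,0,0.006,60],
  [0,0,0,0,0,0,0],
  [0,0,0,0,0,0,0],
  [0,0,0,0,0,0,0],
  [0,0,0,0,0,0,0],
])

```text
t: 7.12
eef_pos: [0.5133, -0.3141, 0.08]
ee_rot: [-3.118, -0.377, 0.0]
ft_force: [-0.3, 2.0, 0.2]
opening: 0.176
gripper_force: 59.5
```

Call:
move_arm([
  [0,0,0,0,0,0,0],
  [0,0,0,0,0,-0.005,0],
  [0,0,0,0,0,-0.01,0],
  [0,0,0,0,0,-0.015,0],
  [0,0,0,0,0,0,0],
  [0,0,0,0,0,0,0],
])

```text
t: 7.88
eef_pos: [0.5132, -0.3142, 0.1099]
ee_rot: [-3.119, -0.376, 0.0]
ft_force: [-0.9, 0.2, -5.1]
opening: 0.173
gripper_force: 58.7
```

```bash
python3 - <<'E'
from h import *
im=read_camera("side"); cv2.imwrite("pics/s4.png",cv2.resize(im[260:480,140:420,::-1],None,fx=2.8,fy=2.7,interpolation=cv2.INTER_CUBIC))
s=observe(); print(s["ft_force"],s["moment"],s["opening"],s["gripper_force"],s["eef_pos"],s["ee_rot"])
E
```

```text
[-0.45005293 -0.34682875 -3.61627389] [ 0.02807106 -0.0318996   0.03076991] 0.1740147502107126 58.67830753326416 [ 0.51310101 -0.31415269  0.10962079] [-3.11839796e+00 -3.76484681e-01  7.93873833e-04]
```

View pics/s4.png

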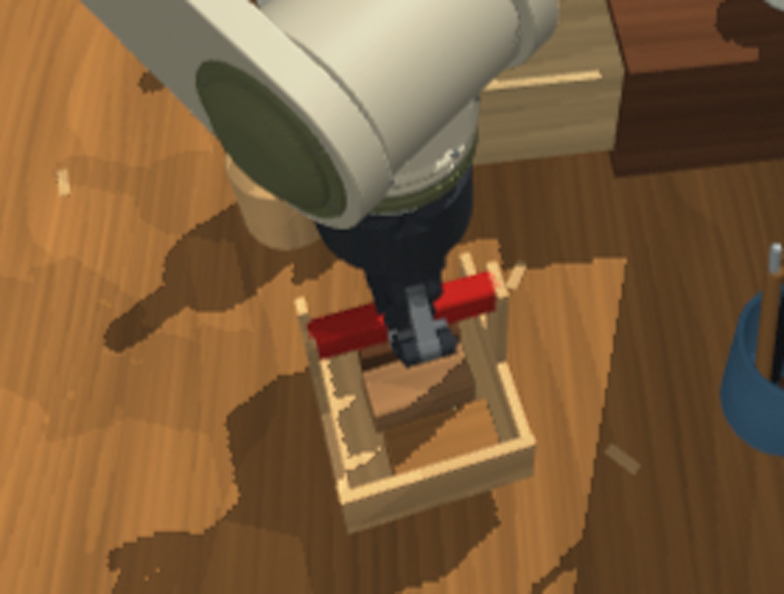

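Call:
move_arm([
  [0,0,0,0,0,-0.01,0],
  [0,0,0,0,0,-0.02,0],
  [0,0,0,0.003,-0.003,-0.025,0],
  [0,0,0.02,0.008,-0.008,-0.025,0],
  [0,0,0.03,0.012,-0.012,-0.02,0],
  [0,0,0.03,0.014,-0.015,-0.014,0],
  [0,0,0.03,0.014,-0.016,-0.01,0],
  [0,0,0.03,0.014,-0.016,0,0],
])

```text
t: 8.93
eef_pos: [0.565, -0.2331, 0.2354]
ee_rot: [3.137, 0.156, 0.003]
ft_force: [1.3, -0.2, -5.3]
opening: 0.176
gripper_force: 58.8
```

```bash
python3 - <<'E'
from h import *
go([.587,-.17,.234],3.4); print(observe()["ft_force"], ray("top",(458,175),.08))
E
```

```text
t 8.93 pos [ 0.565  -0.2331  0.2354] op 0.176
shift [ 0.0281 -0.0606  0.0014] turn [ 0.0012 -0.0016  0.04  ]
[ 1.32493859 -0.15884362 -5.27991633] [ 0.72379213 -0.30545201  0.08      ]
```

Call:
move_arm([
  [0,0,0.01,0.009,-0.015,0,0],
  [0,0,0,0.006,-0.013,0,0],
  [0,0,0,0.004,-0.01,0,0],
  [0,0,0,0.002,-0.006,0,0],
  [0,0,0,0,-0.003,0,0],
  [0,0,0,0,0,0,0],
  [0,0,0,0,0,0,0],
])

```text
t: 9.8
eef_pos: [0.5808, -0.1852, 0.234]
ee_rot: [3.138, 0.141, -0.0]
ft_force: [-0.1, -0.2, -5.7]
opening: 0.176
gripper_force: 58.8
```

```bash
cat >> h.py <<'E'
def bar(n="side"):
    im=read_camera(n); hsv=cv2.cvtColor(im,cv2.COLOR_RGB2HSV)
    m=(((hsv[...,0]<5)|(hsv[...,0]>175))&(hsv[...,1]>200)&(hsv[...,2]>90)).astype(np.uint8)
    k,l,st,c=cv2.connectedComponentsWithStats(m)
    print(n,[(st[i].tolist()) for i in range(1,k) if st[i][4]>15]); return im
E
python3 - <<'E'
from h import *
go([.587,-.17,.234],3.4); im=bar(); t=bar("top")
cv2.imwrite("pics/s5.png",np.hstack([im[100:480,180:500],t[100:480,260:560]])[...,::-1])
print(proj("side",[[.537,-.17,.272],[.637,-.17,.272]]),proj("top",[[.537,-.17,.272],[.637,-.17,.272]]))
E
```

```text
t 9.8 pos [ 0.5808 -0.1852  0.234 ] op 0.176
shift [ 0.0075 -0.0146 -0.    ] turn [0.0001 0.     0.0305]
side [[229, 208, 12, 12, 117], [334, 245, 23, 17, 218], [292, 249, 26, 18, 360]]
top [[286, 318, 11, 10, 89]]
[[294.79661346 249.13853608]
 [359.67516181 246.34438433]] [[414.72099633 249.02403308]
 [411.768492   193.29356394]]
```

View pics/s5.png

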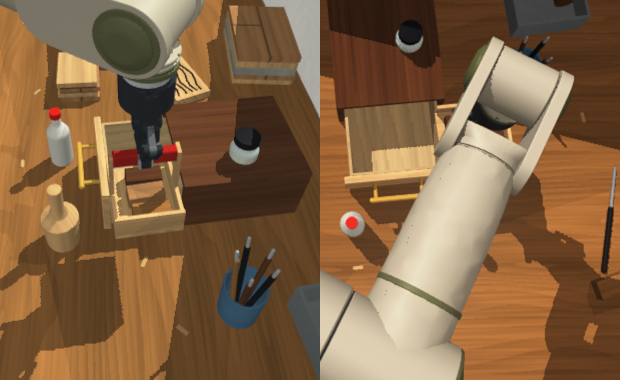

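Call:
move_arm([
  [0,0,0.015,0.004,-0.007,0,0],
  [0,0,0.015,0.0035,-0.005,0,0],
  [0,0,0,0,-0.0026,0,0],
  [0,0,0,0,0,0,0],
  [-0.06,0,0,0,-0.0055,-0.0036,0],
  [-0.1,0,0,0,-0.0092,-0.006,0],
  [-0.1,0,0,0,-0.0092,-0.006,0],
  [0,0,0,0,0,0,0],
])

```text
t: 10.9
eef_pos: [0.5858, -0.1428, 0.2478]
ee_rot: [2.881, 0.091, 0.012]
ft_force: [0.2, -0.7, -4.5]
opening: 0.171
gripper_force: 59.0
```

```bash
python3 - <<'E'
from h import *
go([.587,-.17,.234],3.4,-.26); im=bar()
s=observe(); r=R.from_rotvec(s["ee_rot"])
for nm,off in(("tool",r.apply([0,0,-.038])),("world",r.apply([0,0,-.008])+[0,0,.030])):
    p=s["eef_pos"]+off; x=r.apply([1,0,0]); print(nm,p,proj("side",[p-.049*x,p+.049*x]).round(1).tolist())
E
```

```text
t 10.9 pos [ 0.5858 -0.1428  0.2478] op 0.171
shift [-0.0005  0.0228  0.0203] turn [-0.0006 -0.0013  0.0034]
side [[229, 208, 12, 12, 116], [334, 215, 22, 17, 330], [294, 219, 24, 17, 341]]
tool [ 0.58516407 -0.13420092  0.28431806] [[293.5, 228.2], [355.3, 223.0]]
world [ 0.58563697 -0.1418599   0.28531605] [[293.9, 231.3], [356.2, 226.0]]
```

Call:
move_arm([
  [-0.1,0,0,0,-0.0095,-0.0004,0],
  [-0.1,0,0,0,-0.0098,-0.0006,0],
  [-0.1,0,0,0,-0.0077,-0.0061,0],
  [-0.1,0,0,0,-0.0077,-0.0061,0],
  [-0.1,0,0,0,-0.0077,-0.0061,0],
  [-0.1,0,0,0,-0.0077,-0.0061,0],
  [0,0,0,0,0,0,0],
  [0,0,0,0,0,0,0],
])

```text
t: 11.95
eef_pos: [0.5825, -0.0881, 0.2452]
ee_rot: [2.283, 0.067, 0.032]
ft_force: [0.7, 0.4, -3.9]
opening: 0.173
gripper_force: 59.5
```

```bash
python3 - <<'E'
from h import *
go([.587,-.17,.234],3.4,-.86); im=bar(); print(observe()["ft_force"])
cv2.imwrite("pics/s6.png",cv2.resize(im[100:400,200:500,::-1],None,fx=2,fy=2))
for i in"123":
    print([(round(b["confidence"],2),(np.array(b["box"])*[640,480,640,480]).round().tolist()) for b in masks_of("side",f"offcut{i}_mid")[:2]])
print([(round(b["confidence"],2),(np.array(b["box"])*[640,480,640,480]).round().tolist()) for b in masks_of("side","scoop")[:2]])
E
```

```text
t 11.95 pos [ 0.5825 -0.0881  0.2452] op 0.173
shift [-0.0003  0.0452  0.0694] turn [-0.0021 -0.     -0.001 ]
side [[326, 192, 22, 15, 271], [291, 195, 22, 15, 271], [229, 208, 11, 12, 109]]
[-0.36977878  0.19796819 -3.55480382]
[(0.85, [302.0, 276.0, 333.0, 290.0]), (0.22, [222.0, 281.0, 260.0, 355.0])]
[]
[(0.69, [312.0, 273.0, 330.0, 283.0])]
[(0.77, [286.0, 191.0, 363.0, 276.0])]
```

Call:
move_arm([
  [-0.1,0,0,0,-0.0077,-0.0061,0],
  [-0.1,0,0,0,-0.0077,-0.0061,0],
  [-0.08,0,0,0,-0.0062,-0.0049,0],
  [0,0,0,0,0,0,0],
  [0,0,0,0,0,0,0],
  [0,0,0,0,0,0,0],
])

```text
t: 12.95
eef_pos: [0.5808, -0.0614, 0.2381]
ee_rot: [2.002, 0.058, 0.04]
ft_force: [0.7, -0.7, -4.6]
opening: 0.177
gripper_force: 59.7
```

```bash
python3 - <<'E'
from h import *
go([.587,-.17,.234],3.4,-1.14); F=[]
for n in("side","top"):
    read_camera(n)
    for i in"123":
        print(n,i,[(round(b["confidence"],2),(np.array(b["box"])*[640,480,640,480]).round().tolist()) for b in masks_of(n,f"offcut{i}_mid")[:3]]); F.append(observe()["ft_force"])
print(np.mean(F,0))
E
```

```text
t 12.95 pos [ 0.5808 -0.0614  0.2381] op 0.177
shift [-0.0003  0.0418  0.1005] turn [-0.0011 -0.0008 -0.0017]
side 1 [(0.61, [302.0, 272.0, 335.0, 293.0])]
side 2 [(0.55, [258.0, 219.0, 361.0, 328.0]), (0.25, [283.0, 184.0, 360.0, 269.0])]
side 3 [(0.61, [307.0, 266.0, 337.0, 283.0])]
top 1 [(0.56, [286.0, 204.0, 391.0, 301.0])]
top 2 [(0.94, [295.0, 244.0, 313.0, 271.0]), (0.58, [439.0, 137.0, 487.0, 190.0])]
top 3 [(0.6, [439.0, 141.0, 491.0, 192.0]), (0.4, [339.0, 239.0, 346.0, 250.0])]
[ 0.19606259 -0.17201439 -4.01508677]
```

Call:
move_arm([
  [0.127,0,0,0,0.0089,0.0087,0],
  [0.127,0,0,0,0.0089,0.0087,0],
  [0.127,0,0,0,0.0089,0.0087,0],
  [0.127,0,0,0,0.0089,0.0087,0],
  [0.127,0,0,0,0.0089,0.0087,0],
  [0.127,0,0,0,0.0089,0.0087,0],
  [0.127,0,0,0,0.0089,0.0087,0],
  [0.127,0,0,0,0.0089,0.0087,0],
])

```text
t: 14.35
eef_pos: [0.5861, -0.1562, 0.2301]
ee_rot: [3.019, 0.092, 0.005]
ft_force: [-0.2, -0.1, -4.9]
opening: 0.174
gripper_force: 59.3
```

Call:
move_arm([
  [0.122,0,0,0,0.0089,0.0087,0],
  [0,0,0,-0.01,0.02,-0.005,0],
  [0,0,0,-0.015,0.03,0,0],
  [0,0,0,-0.015,0.03,0,0],
  [0,0,0,-0.015,0.03,0,0],
  [0,0,0,-0.015,0.025,0,0],
  [0,0,0,0,0,0,0],
])

```text
t: 15.22
eef_pos: [0.5239, -0.3062, 0.228]
ee_rot: [3.135, 0.091, -0.002]
ft_force: [0.2, 0.8, -3.8]
opening: 0.176
gripper_force: 59.4
```

```bash
python3 - <<'E'
from h import *
go([.515,-.33,.082],3.4)
for n in("side","top"):
    read_camera(n)
    for i in"123":
        print(n,i,[(round(b["confidence"],2),(np.array(b["box"])*[640,480,640,480]).round().tolist()) for b in masks_of(n,f"offcut{i}_mid")[:3]])
print(proj("top",[[.53,-.12,.022],[.53,.05,.022],[.64,.05,.022],[.64,-.12,.022]]).round(), proj("side",[[.53,-.12,.022],[.53,.05,.022],[.64,.05,.022],[.64,-.12,.022]]).round())
bar()
E
```

```text
t 15.22 pos [ 0.5239 -0.3062  0.228 ] op 0.176
shift [-0.01    0.0225  0.1462] turn [ 0.0053  0.0016 -0.001 ]
side 1 [(0.57, [312.0, 276.0, 334.0, 294.0])]
side 2 []
side 3 [(0.92, [316.0, 257.0, 339.0, 282.0])]
top 1 [(0.52, [340.0, 252.0, 351.0, 262.0]), (0.16, [134.0, 281.0, 203.0, 338.0])]
top 2 [(0.64, [281.0, 313.0, 308.0, 338.0]), (0.57, [294.0, 243.0, 317.0, 268.0])]
top 3 [(0.8, [321.0, 221.0, 348.0, 255.0])]
[[371. 271.]
 [292. 273.]
 [291. 223.]
 [369. 221.]] [[294. 313.]
 [292. 250.]
 [340. 248.]
 [348. 311.]]
side [[300, 316, 26, 19, 390], [252, 321, 28, 19, 427]]
```

Call:
move_arm([
  [0.005,0,0,-0.005,0.01,0.02,0],
  [0,0,0,-0.005,0.0125,0.03,0],
  [0,0,0,0,0,0.03,0],
  [0,0,0,0,0,0.03,0],
  [0,0,0,0,0,0.02,0],
  [0,0,0,0,0,0.01,0],
  [0,0,0,0,0,0.005,0],
  [0,0,0,0,0,0,0],
])

```text
t: 16.68
eef_pos: [0.5168, -0.3274, 0.0829]
ee_rot: [-3.138, -0.095, -0.001]
ft_force: [-0.9, 0.3, -4.2]
opening: 0.171
gripper_force: 59.3
```

```bash
python3 - <<'E'
from h import *
go([.515,-.33,.082],3.4);print(observe()["ft_force"])
E
```

```text
t 16.68 pos [ 0.5168 -0.3274  0.0829] op 0.171
shift [-0.002   0.0025  0.0009] turn [-0.0025 -0.0004  0.0011]
[-0.94421614  0.25958735 -4.17216693]
```

Call:
move_arm([
  [0,0,0,0,0,0.0015,0],
  [0,0,0,0,0,0.001,0],
  [0,0,0,0,0,0,60],
  [0,0,0,0,0,0,60],
  [0,0,0,0,0,0,60],
  [0,0,0,0,0,-0.02,60],
  [0,0,0,0,0,-0.04,60],
  [0,0,0,0,0,-0.05,60],
])

```text
t: 17.68
eef_pos: [0.5163, -0.3273, 0.1907]
ee_rot: [-3.136, -0.095, 0.002]
ft_force: [-0.5, -0.5, 0.5]
opening: 0.601
gripper_force: 0.0
```

Call:
move_arm([
  [0,0,0,0,0,-0.05,0],
  [0,0,0,0,0,-0.03,0],
  [0,0,0,0,0,0,0],
  [0,0,0,0,0,0,0],
])

```text
t: 18.18
eef_pos: [0.5164, -0.3276, 0.2687]
ee_rot: [-3.136, -0.095, 0.002]
ft_force: [0.1, -1.0, -0.3]
opening: 0.001
gripper_force: 0.0
```

```bash
python3 - <<'E'
from h import *
go([.445,-.046,.27],3.4); im=bar(); print(observe()["ft_force"])
x,y=.516,-.328; print(proj("side",[[x-.049,y,.118],[x+.049,y+.003,.118]]))
print([(round(b["confidence"],2),(np.array(b["box"])*[640,480,640,480]).round().tolist()) for b in masks_of("side","scoop")[:1]])
E
```

```text
t 18.18 pos [ 0.5164 -0.3276  0.2687] op 0.001
shift [-0.0543 -0.2854  0.    ] turn [-0.0043  0.0013  0.0009]
side [[256, 383, 64, 20, 865]]
[0.35571775 0.23445206 0.47368103]
[[254.90397233 395.29463152]
 [318.7527513  389.53881525]]
[(0.55, [251.0, 373.0, 328.0, 468.0])]
```

Call:
move_arm([
  [0,0,0,-0.0105,-0.0359,0,0],
  [0,0,0,-0.0105,-0.0359,0,0],
  [0,0,0,-0.0105,-0.0359,0,0],
  [0,0,0,-0.0105,-0.0359,0,0],
  [0,0,0,-0.0105,-0.0359,0,0],
  [0,0,0,-0.0105,-0.0359,0,0],
  [0,0,0,-0.0105,-0.0359,0,0],
  [0,0,0,-0.0105,-0.0359,0,0],
])

```text
t: 19.27
eef_pos: [0.4147, -0.045, 0.2701]
ee_rot: [-3.137, -0.094, 0.002]
ft_force: [-0.4, -0.0, 0.8]
opening: 0.001
gripper_force: 0.0
```

Call:
move_arm([
  [0,0,0,0,0,0,0],
  [0,0,0,0,0,0.03,0],
  [0,0,0,0,0,0.03,0],
])

```text
t: 19.65
eef_pos: [0.4155, -0.0466, 0.2095]
ee_rot: [-3.137, -0.094, 0.001]
ft_force: [0.3, 0.7, 1.4]
opening: -0.001
gripper_force: 0.0
```

```bash
python3 - <<'E'
from h import *
go([.415,-.046,.056],3.4); print(observe()["ft_force"])
for n in("side","top"):
    im=read_camera(n); cv2.imwrite(f"pics/p_{n}.png",im[...,::-1])
    for q in("glue","mallet","chest_drawer0_handle","inkjar"): print(n,q,[(round(b["confidence"],2),(np.array(b["box"])*[640,480,640,480]).round().tolist()) for b in boxes_of(n,q)[:1]])
E
```

```text
t 19.65 pos [ 0.4155 -0.0466  0.2095] op -0.001
shift [-0.0005 -0.0002  0.1535] turn [-0.0029  0.0003  0.0006]
[0.34615594 0.68246155 1.36795063]
side glue [(0.57, [228.0, 209.0, 254.0, 267.0])]
side mallet [(0.56, [220.0, 286.0, 259.0, 355.0])]
side chest_drawer0_handle [(0.72, [250.0, 370.0, 327.0, 468.0])]
side inkjar [(0.91, [411.0, 226.0, 441.0, 267.0])]
top glue [(0.94, [281.0, 315.0, 307.0, 337.0])]
top mallet [(0.53, [433.0, 240.0, 508.0, 302.0])]
top chest_drawer0_handle [(0.92, [286.0, 202.0, 393.0, 290.0])]
top inkjar []
```

Call:
move_arm([
  [0,0,0,0,0,0.03,0],
  [0,0,0,0,0,0.03,0],
  [0,0,0,0,0,0.03,0],
  [0,0,0,0,0,0.03,0],
  [0,0,0,0,0,0.02,0],
  [0,0,0,0,0,0.013,0],
  [0,0,0,0.01,0,0,0],
  [0,0,0,0.01,0,0,0],
])

```text
t: 21.15
eef_pos: [0.4369, -0.0446, 0.0586]
ee_rot: [-3.138, -0.095, -0.003]
ft_force: [0.4, -0.3, 0.3]
opening: 0.002
gripper_force: 0.0
```

Call:
move_arm([
  [0,0,0,0.01,0,0,0],
  [0,0,0,0.01,0,0,0],
  [0,0,0,0.01,0,0,0],
  [0,0,0,0.01,0,0,0],
  [0,0,0,0.01,0,0,0],
  [0,0,0,0.01,0,0,0],
])

```text
t: 21.9
eef_pos: [0.4959, -0.0406, 0.0577]
ee_rot: [-3.137, -0.095, 0.001]
ft_force: [-1.6, 0.7, 0.7]
opening: 0.002
gripper_force: 0.7
```

```bash
python3 - <<'E'
from h import *
go([.60,-.034,.056],3.4); print(observe()["ft_force"])
for n in("side","top"):
    im=read_camera(n)
    for q in("glue","mallet","chest_drawer0"): print(n,q,[(round(b["confidence"],2),(np.array(b["box"])*[640,480,640,480]).round().tolist()) for b in boxes_of(n,q)[:1]])
E
```

```text
t 21.9 pos [ 0.4959 -0.0406  0.0577] op 0.002
shift [ 0.1043 -0.0003  0.0017] turn [-0.0032  0.0003  0.001 ]
[-1.58799688  0.66254954  0.74362034]
side glue [(0.59, [227.0, 209.0, 253.0, 267.0])]
side mallet [(0.89, [222.0, 286.0, 258.0, 356.0])]
side chest_drawer0 [(0.64, [284.0, 213.0, 365.0, 325.0])]
top glue [(0.49, [282.0, 315.0, 291.0, 335.0])]
top mallet [(0.87, [376.0, 298.0, 411.0, 330.0])]
top chest_drawer0 [(0.64, [281.0, 201.0, 390.0, 265.0])]
```

Call:
move_arm([
  [0,0,0,0.01,0,0,0],
  [0,0,0,0.01,0,0,0],
  [0,0,0,0.01,0,0,0],
  [0,0,0,0.01,0,0,0],
  [0,0,0,0.01,0,0,0],
  [0,0,0,0.01,0,0,0],
])

```text
t: 23.05
eef_pos: [0.5559, -0.0371, 0.0577]
ee_rot: [-3.137, -0.095, 0.0]
ft_force: [-1.2, 0.5, 0.3]
opening: 0.002
gripper_force: 0.7
```

Call:
move_arm([
  [0,0,0,0.005,0,0,0],
  [0,0,0,0.005,0,0,0],
])

```text
t: 23.3
eef_pos: [0.5655, -0.0366, 0.0578]
ee_rot: [-3.137, -0.095, 0.0]
ft_force: [-1.3, -0.0, 0.2]
opening: -0.001
gripper_force: 0.6
```

Call:
move_arm([
  [0,0,0,0.004,0,0,0],
  [0,0,0,0.003,0,0,0],
])

```text
t: 23.55
eef_pos: [0.5724, -0.0361, 0.0578]
ee_rot: [-3.137, -0.095, 0.0]
ft_force: [-2.2, 0.5, 0.2]
opening: -0.002
gripper_force: 0.6
```

Call:
move_arm([
  [0,0,0,0.003,0,0,0],
  [0,0,0,0.002,0,0,0],
])

```text
t: 23.8
eef_pos: [0.5764, -0.0358, 0.0577]
ee_rot: [-3.137, -0.095, 0.004]
ft_force: [-6.4, 0.5, 3.6]
opening: -0.0
gripper_force: 3.2
```

Catch engaging; keep going in small steps.

Call:
move_arm([
  [0,0,0,0.003,0,0,0],
  [0,0,0,0.003,0,0,0],
])

```text
t: 24.05
eef_pos: [0.5836, -0.0355, 0.0579]
ee_rot: [-3.137, -0.095, -0.001]
ft_force: [-0.2, -0.3, -0.2]
opening: -0.0
gripper_force: 0.0
```

Call:
move_arm([
  [0,0,0,0.003,0,0,0],
  [0,0,0,0.002,0,0,0],
])

```text
t: 24.3
eef_pos: [0.5863, -0.0354, 0.0577]
ee_rot: [-3.137, -0.095, 0.009]
ft_force: [-18.5, -2.8, 11.8]
opening: 0.001
gripper_force: 9.4
```

Call:
move_arm([
  [0,0,0,0.002,0,0,0],
  [0,0,0,0.001,0,0,0],
])

```text
t: 24.55
eef_pos: [0.5863, -0.0353, 0.0577]
ee_rot: [-3.137, -0.096, 0.021]
ft_force: [-32.5, -5.0, 19.6]
opening: 0.002
gripper_force: 16.7
```

Call:
move_arm([
  [0,0,0,-0.01,0,0,0],
  [0,0,0,-0.02,0,0,0],
  [0,0,0,-0.03,0,0,0],
  [0,0,0,-0.02,0,0,0],
  [0,0,0,0,0,-0.04,0],
  [0,0,0,0,0,-0.05,0],
  [0,0,0,0,0,-0.05,0],
  [0,0,0,0,0,-0.05,0],
])

```text
t: 25.55
eef_pos: [0.5114, -0.0403, 0.2497]
ee_rot: [-3.137, -0.095, -0.002]
ft_force: [0.9, 0.0, -0.3]
opening: -0.0
gripper_force: 0.0
```

```bash
python3 - <<'E'
from h import *
go([.60,-.034,.056],3.4); print(observe()["ft_force"])
for n in("side","top"):
    bar(n)
    for q in("scoop","glue","mallet","chest_drawer0","inkjar","gouges","offcut1_mid","offcut2_mid","offcut3_mid"): print(n,q,[(round(b["confidence"],2),(np.array(b["box"])*[640,480,640,480]).round().tolist()) for b in boxes_of(n,q)[:1]])
# expected side px of panel top edge and handle at home
c,s=np.cos(.06),np.sin(.06)
f=lambda x,y,z:[.762+c*x-s*y,-.027+s*x+c*y,z]
print(proj("side",[f(-.1285,-.107,.119),f(-.1285,.107,.119),f(-.1635,-.055,.092),f(-.1635,.055,.092)]).round())
E
```

```text
t 25.55 pos [ 0.5114 -0.0403  0.2497] op -0.0
shift [ 0.0885 -0.0005  0.1938] turn [-0.0026 -0.0014  0.0009]
[ 0.9259199   0.04276317 -0.25240274]
side [[229, 208, 12, 12, 117], [255, 383, 64, 20, 867]]
side scoop [(0.71, [250.0, 374.0, 326.0, 468.0])]
side glue [(0.77, [228.0, 211.0, 255.0, 269.0])]
side mallet [(0.93, [221.0, 283.0, 259.0, 354.0])]
side chest_drawer0 [(0.72, [323.0, 209.0, 366.0, 319.0])]
side inkjar [(0.69, [410.0, 228.0, 441.0, 265.0])]
side gouges [(0.67, [399.0, 338.0, 461.0, 429.0])]
side offcut1_mid [(0.28, [322.0, 198.0, 491.0, 327.0])]
side offcut2_mid []
side offcut3_mid []
top [[473, 243, 16, 50, 469]]
top scoop [(0.83, [432.0, 238.0, 503.0, 302.0])]
top glue []
top mallet [(0.78, [382.0, 297.0, 413.0, 330.0])]
top chest_drawer0 [(0.79, [278.0, 201.0, 387.0, 223.0])]
top inkjar [(0.7, [337.0, 120.0, 365.0, 151.0])]
top gouges [(0.85, [437.0, 137.0, 489.0, 190.0])]
top offcut1_mid []
top offcut2_mid []
top offcut3_mid []
[[353. 291.]
 [335. 210.]
 [330. 279.]
 [322. 238.]]
```

```bash
python3 -c "
from station import *
print(sign_off())"
```

```text
the job is handed in; nothing more can be done
None
```

I tipped the three offcuts into the drawer, stood the empty scoop upright on the bench, and pushed the drawer home past its catch; the last camera checks showed the other bench items they detected unmoved (blanks and printing block not re-checked). The job was handed in at about 26 s; sign-off gave no verdict, and the first grasp missed the handle before a lower one held.

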